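# Nest the wheel-balancer cone loosely on its storage stand

## Robot

A 6-joint arm with a two-finger parallel gripper is mounted at the origin on a cart in front of the work surface, level with it; the furniture and walls round the work are solid. World frame = base frame: x ahead of the robot, y to its left, z up, the work surface at z = 0. Lengths are in mm, angles in degrees, forces in N, time in s.
With the tool pointing down it reaches from about 300 to 850 mm from the base axis. Payload 4.2 kg.
Tool frame: the origin (TCP) lies at the very end of the fingers, on their centre line; the grasp point (between the pads) lies 19 mm behind it; z points along the fingers, y is the line along which they close (so a half turn about z gives the same grasp; the last joint's range is limited). The gripper opens to 91 mm and grips with 3 to 60 N. Pads are 32 mm wide; open, the fingers measure 118 mm over their backs; the gripper's body (76 mm by 178 mm) begins 60 mm behind the grasp point.
Start: joints at [64.229, 18.312, 89.639, -0, 72.044, -1.146], TCP at [239.601, 522.721, 187.976] pointing down, gripper open.
Joint ranges: [-177.97, 177.97], [-48.28, 115.42], [12.27, 149.76], [-77.06, 257.06], [2.81, 150.46], [-146.56, 146.56]. Speed limits (degrees/s): [147.25, 147.25, 180, 180, 180, 180].

## Interface

Orientations are given as [roll, pitch, yaw] about the fixed x, y, z axes, in that order (R = Rz(yaw) Ry(pitch) Rx(roll)).
In Python, from workcell import env gives the robot as it stands.
- The arm moves only by the shell command python3 -m pendant 'ROWS' [FORCE]. ROWS is a JSON object of lists of equal length, an entry for each row: "translation": the shift along the tool's x, y, z in mm, a list of three; "roll": the turn about the tool's z in rad; "hand": the closure in counts, from 0 (fully open) to 255 (shut). In form: {"translation": [[dx, dy, dz], ...], "roll": [roll, ...], "hand": [hand, ...]}. A call has exactly 8 rows; each row shifts and turns the commanded pose from where the row before left it, along the tool's axes as they then stand; what a row does not reach is not made up. A row lasts 1/12 s, in which the tool goes at most 41.7 mm and 7.16 degrees, less where a joint would pass 70% of its speed; a pose out of reach is approached as far as the arm can. A call with a gripper value outside its range is refused whole. The fingers move at their own pace and stop on an object; FORCE is the grip in N (left out, the last holds). Time passes only in rows, so rows that do not move let the fingers close, or fill a call up. It gives the time, the measured TCP pose, the force, the opening and the grip force at its end, in the units of the state.
- env.state(): the state, without advancing time (a new reading comes with each control period).
- env.grab_frame(name): name is "scene" or "top"; returns a dict with "frame" (420x560x3 uint8, red, green, blue), "z_map" (420x560 float32, mm along the optical axis (not along the pixel's ray), 0 where there is no reading), "fx", "fy", "cx", "cy" (pixels), "pose" (4x4, takes a point from camera to world coordinates). Camera axes: x right, y down, z forward; pixel columns grow to the right and rows downward; lengths in mm; the calibration is good to about 2 mm. A picture is of the moment at which its call begins.
- env.job_done(): hands the job in; it is judged then, once.
Trained networks look in a picture, given as the dict that the camera call returned (one of the last four; its "shot" number tells which), for a name from the list of things; names that differ only in an ending like _2 or _b are one class to them, and where a whole thing is asked for, a point or a joint stands for the part that bears it (a point fixed in the world has none). Each returns a list of dicts, best first, with "score" (0 to 1); they miss things now and then, are a little off and sometimes report something else, mostly with a low value. They report only what shows in the picture. A call takes as long as a camera call. They do not tell look-alikes from the thing itself.
- env.recognise(picture, label): "rect" ([centre column, centre row, width, height] in pixels, round what is visible of it).
- env.regions_of(picture, label): "pixels" (420x560 bool, what is visible of it) and "rect" ([centre column, centre row, width, height] in pixels, round what is visible of it).
The state is a dict: "time_s": time; "qpos": joint angles; "qvel": joint speeds; "effort": joint torques, N m; "ee_pos": TCP position; "ee_rot": TCP orientation; "force": force on the tool from outside, world axes, zero at the start; "torque": the same for the moment, N m; "gripper_width": finger opening in mm; "gripper_force": force on a finger pad.
Only numpy, scipy, OpenCV 4.12 (cv2) and the standard library are available. Lean on these libraries where they do the work, as an engineer would, in place of code of your own. Each camera call takes 0.05 s, during which the arm holds its last target. There are 200 camera calls.

## Task

Put the wider of the two loose hollow steel centring cones away: lower it, mouth down, over the sprung cone of the round storage stand until it just sits there by its own weight, then let go. Do not drop it on or press it home, for the tapers would wedge: the sprung cone must not be pushed down to its stop. Leave the narrower cone standing where it is.

Things in the scene. Friction and masses are not known exactly. Their poses are not given: they have to be found in the camera images.
- wide_cone: The wider hollow steel cone, loose (about 0.35 kg), standing mouth down, open at both ends. Mouth 83 mm outside and 73 mm inside diameter; the cone narrows upward (20 degrees a side) for 50 mm, then a straight round collar of 47 mm outside diameter runs from 50 to 84 mm above the mouth: grip it there. Origin: centre of the mouth plane (underside); z points up through the collar.
- narrow_cone: The narrower hollow steel cone, loose, same shape but smaller: mouth 65 mm outside, collar 38 mm outside diameter, 70 mm tall. Origin: centre of its underside. To be left alone. The two loose cones may have changed places.
- seat (a point): Fixed point on the axis of the storage stand, 32 mm above the bench: the wide cone's mouth centre lies here, within 2 mm, when seated loosely (its collar top is then 116 mm above the bench). The stand, fixed to the bench: flat grey round base, 124 mm diameter, 12 mm thick; upright over it a steel cone, 80 mm wide at its foot 22 mm above the bench, 44 mm wide at its flat top at 72 mm.
- sprung_cone (a joint): How far the stand's cone is pushed down, m: 0 up, 0.010 at its stop. Its taper is the loose cones' 20 degrees. A preloaded spring holds it up: it carries the wide cone's weight without sinking, starts to sink at about 5 N of total load, then takes 1.2 N per mm. Come down the last 10 mm slowly, stop at the first few newtons or millimetre of sinking, and open the fingers there.
There are look-alikes about, which are no part of the job. What is shaped like the wide_cone but green or orange is not meant.

How it is judged:
By the outcome, as a careful person would: the job done as asked, in the order asked, and still so for the second after the job is handed in, with the robot touching nothing.
It also fails if it takes over 38 s, if anything falls off the work surface, if the arm or the gripper's body presses on something with over 40 N, if the wrist force passes 120 N, or if a joint passes its speed limit or range.

## Working session

There is one attempt and no reset: what is moved stays moved. The work goes in short steps, Python scripts to look and compute and a shell command to move; the robot and the scene stay as the last step left them, time stands still between calls to the robot, and variables do not carry over. Pictures are saved under pics/ and viewed, at most 10 in all, crops included, and the job is handed in when it is done.

```bash
mkdir -p pics
cat > h.py <<'E'
import numpy as np, cv2
from workcell import env
def pts(p):
    z=p["z_map"]; v,u=np.mgrid[:z.shape[0],:z.shape[1]]
    c=np.stack([(u-p["cx"])/p["fx"]*z,(v-p["cy"])/p["fy"]*z,z],-1)
    T=np.array(p["pose"]); return c@T[:3,:3].T+T[:3,3]
E
python3 - <<'E'
from h import *
for n in ("scene","top"):
    p=env.grab_frame(n); cv2.imwrite(f"pics/{n}0.png",p["frame"][...,::-1]); W=pts(p)
    for l in ("wide_cone","narrow_cone","seat","sprung_cone"):
        try:
            for d in env.regions_of(p,l)[:5]:
                m=d["pixels"]&(p["z_map"]>0); q=W[m]
                print(n,l,round(d["score"],2),np.round(d["rect"]),np.round(np.median(q,0)),np.round(np.percentile(q,[2,98],axis=0)).tolist(),np.median(p["frame"][m],0))
        except Exception as e: print(n,l,e)
s=env.state(); print(s["time_s"],s["ee_pos"],s["ee_rot"],s["force"],s["gripper_width"])
E
```

```text
scene wide_cone 0.92 [275. 272.  33.  43.] [ 400. -162.   41.] [[372.0, -183.0, 3.0], [436.0, -123.0, 87.0]] [ 66. 187.  90.]
scene wide_cone 0.87 [227. 232.  31.  45.] [370. -10.  41.] [[339.0, -30.0, 3.0], [407.0, 29.0, 87.0]] [251. 150.  26.]
scene wide_cone 0.66 [345. 294.  41.  50.] [ 502. -290.   41.] [[477.0, -314.0, 3.0], [541.0, -254.0, 86.0]] [207. 206. 207.]
scene narrow_cone 0.81 [244. 171.  24.  33.] [519. 177.  34.] [[498.0, 162.0, 3.0], [550.0, 207.0, 74.0]] [138. 136. 137.]
scene narrow_cone 0.62 [280. 214.  32.  33.] [504. -25.  53.] [[478.0, -45.0, 25.0], [539.0, 11.0, 75.0]] [215. 213. 215.]
scene seat 0.58 [278. 221.  50.  45.] [500. -28.  16.] [[457.0, -68.0, 3.0], [571.0, 46.0, 74.0]] [206. 214. 216.]
scene sprung_cone 0.94 [278. 216.  30.  33.] [504. -25.  53.] [[477.0, -45.0, 24.0], [539.0, 11.0, 75.0]] [214.5 213.  214.5]
top wide_cone 0.76 [338. 240.  37.  32.] [ 401. -137.   34.] [[371.0, -183.0, 3.0], [445.0, -107.0, 88.0]] [ 69. 191. 100.]
top wide_cone 0.72 [388. 196.  34.  33.] [ 504. -264.   38.] [[478.0, -308.0, 1.0], [549.0, -238.0, 87.0]] [207. 200. 200.]
top wide_cone 0.56 [275. 250.  33.  32.] [370.   4.  32.] [[338.0, -30.0, 2.0], [414.0, 44.0, 87.0]] [255. 162.   0.]
top wide_cone 0.38 [203. 190.  26.  29.] [518. 184.  30.] [[496.0, 161.0, 0.0], [552.0, 219.0, 73.0]] [153. 146. 146.]
top narrow_cone 0.85 [204. 190.  27.  25.] [517. 182.  30.] [[496.0, 161.0, 1.0], [552.0, 215.0, 73.0]] [154. 147. 147.]
top seat 0.85 [282. 198.  48.  48.] [506. -10.  15.] [[457.0, -64.0, 3.0], [570.0, 47.0, 75.0]] [217. 217. 218.]
top sprung_cone 0.57 [283. 198.  33.  29.] [508.  -9.  53.] [[478.0, -46.0, 12.0], [548.0, 28.0, 76.0]] [214. 207. 207.]
0.5 [239.56810788 522.69612945 187.94390826] [ 1.79999949e+02 -1.04523362e-03  1.55374658e+02] [ 0.26067923 -0.31829478  0.26662452] 91.15873451862446
```

```bash
cat >> h.py <<'E'
from scipy.optimize import least_squares
t=np.tan(np.radians(20))
def rw(z): return np.where(z<50,41.3-np.clip(z,0,50)*t,23.5)
def rs(z): return 40-(z-22)*t
def fit(q,r,c0,lo,hi):
    q=q[(q[:,2]>lo)&(q[:,2]<hi)&(np.hypot(*(q[:,:2]-c0).T)<60)]
    f=lambda c:np.hypot(*(q[:,:2]-c).T)-r(q[:,2])
    s=least_squares(f,c0,loss="soft_l1",f_scale=2); return np.round(s.x,1),round(float(np.median(abs(f(s.x)))),2),len(q)
E
python3 - <<'E'
from h import *
out=[]
for n in ("scene","top"):
    p=env.grab_frame(n); W=pts(p).reshape(-1,3); W=W[p["z_map"].ravel()>0]
    print(n,fit(W,rw,np.array([512,-275.]),6,80),fit(W,rs,np.array([512,-10.]),26,69)); out.append(W)
    for c in ([512,-275],[512,-10]):
        q=W[np.hypot(*(W[:,:2]-c).T)<22]; hi=q[q[:,2]>(80 if c[1]<-100 else 68)]; print(" top z",np.median(hi[:,2]),"mean",hi.mean(0).round(1))
    f=p["frame"][...,::-1]
    c=f[130:330,190:400] 
    cv2.imwrite(f"pics/{n}1.png",cv2.resize(c,None,fx=2.8,fy=2.8,interpolation=cv2.INTER_CUBIC))
W=np.vstack(out); print(fit(W,rw,np.array([512,-275.]),6,80),fit(W,rs,np.array([512,-10.]),26,69))
E
```

```text
scene (array([ 515. , -277.1]), 1.6, 1068) (array([514.1,  -8.5]), 1.31, 546)
 top z 84.51025335844554 mean [ 506.5 -274.2   84.6]
 top z 72.77918989064688 mean [510.1 -11.2  72.6]
top (array([ 514.6, -275.7]), 1.46, 620) (array([513.2,  -9.1]), 0.84, 533)
 top z 84.5559289770548 mean [ 506.2 -272.9   84.6]
 top z 73.00890409837484 mean [511.3 -10.5  72.9]
(array([ 514.7, -276.5]), 1.53, 1688) (array([513.6,  -8.8]), 1.0, 1079)
```

View pics/scene0.png

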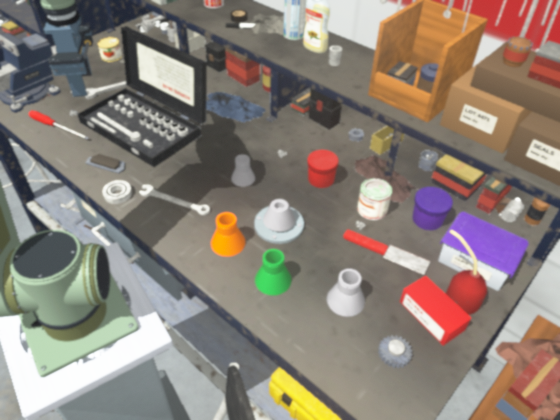

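View pics/top1.png

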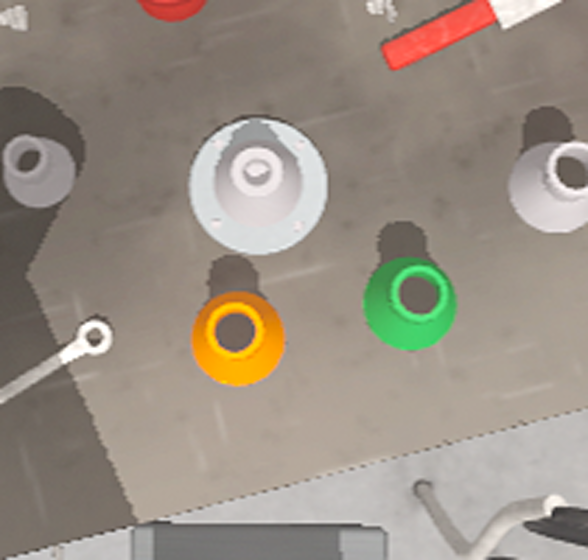

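View pics/scene1.png

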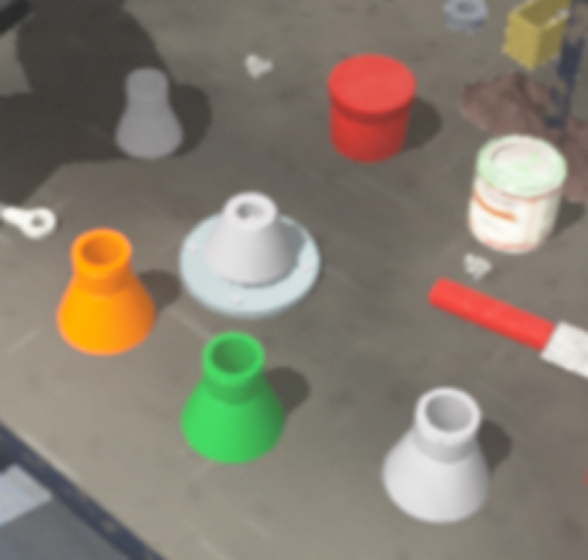

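The candidates in the scene picture are orange (227,232), green (272,272), the small grey cone (243,170), the larger grey cone (345,294), and the stand's own cone (280,214). The larger grey one is steel-coloured, 84 mm tall, and fits the wide radius model, so that is the wide_cone. The crops confirm it, and the small grey cone is 73 mm tall at most. Next I check for tall obstacles along the way.

Run:
```python
from h import *
W=[]
for n in ("scene","top"):
    p=env.grab_frame(n); w=pts(p).reshape(-1,3); W.append(w[p["z_map"].ravel()>0])
W=np.vstack(W)
xs=range(150,850,50); print("y\\x",*xs)
for y in range(600,-450,-50):
    r=[]
    for x in xs:
        q=W[(abs(W[:,0]-x)<25)&(abs(W[:,1]-y)<25)]; r.append(int(q[:,2].max()) if len(q) else -1)
    print(y,*r)
```

```text
y\x 150 200 250 300 350 400 450 500 550 600 650 700 750 800
600 8 19 38 340 36 40 82 231 -1 16 26 207 220 222
550 7 445 356 404 31 40 46 230 228 31 32 206 207 235
500 8 455 455 428 36 38 43 230 230 27 37 205 206 211
450 338 395 398 40 37 40 41 86 231 17 40 203 206 206
400 7 11 333 38 38 41 42 50 58 8 23 21 206 206
350 7 24 25 7 39 22 6 7 8 7 7 7 206 206
300 7 650 24 15 7 6 8 7 7 8 9 7 206 206
250 697 664 15 16 9 7 6 9 8 6 12 10 192 207
200 681 8 7 15 14 7 7 75 75 7 15 17 8 206
150 7 6 7 8 15 15 6 74 74 8 8 7 7 206
100 7 7 7 8 13 15 7 7 7 8 79 81 79 204
50 8 5 7 7 88 87 15 40 32 9 80 80 80 30
0 6 -786 5 8 88 90 28 77 78 10 9 7 8 38
-50 6 -785 8 6 30 30 18 77 72 6 9 82 81 79
-100 6 -784 6 7 7 88 45 7 7 7 17 80 82 81
-150 7 -785 5 7 22 89 88 7 7 19 25 12 79 83
-200 -693 -787 -787 9 7 36 23 8 8 8 21 20 9 83
-250 -276 -1 -2 7 7 6 7 90 89 7 16 15 12 80
-300 -312 26 21 4 6 7 7 90 88 7 8 14 80 83
-350 -312 25 17 -788 8 7 9 8 8 57 56 207 79 83
-400 -129 26 -790 -786 8 7 7 36 35 55 57 191 149 82
```

```bash
python3 -m pendant '{"translation":[[-21,-21,0],[-23,-19,0],[-25,-16,0],[-27,-13,0],[-28,-10,0],[-29,-6,0],[-30,-3,0],[-30,1,0]],"roll":[0.12,0.12,0.12,0.12,0.12,0.12,0.12,0.12],"hand":[0,0,0,0,0,0,0,0]}' 20
```

```text
time_s: 1.37
ee_pos: [317.7, 295.8, 188.1]
ee_rot: [180.0, -0.0, 100.1]
force: [0.2, -0.6, 0.4]
gripper_width: 91.1
gripper_force: 0.0
```

```bash
python3 -m pendant '{"translation":[[-35,12,0],[-35,12,0],[-35,12,0],[-35,12,0],[-35,12,0],[-35,12,0],[-35,12,0],[-35,12,0]],"roll":[0.09,0.091,0,0,0,0,0,0],"hand":[0,0,0,0,0,0,0,0]}' && python3 -m pendant '{"translation":[[-35,11,0],[-35,11,0],[-35,11,0],[-35,11,0],[-35,11,0],[-35,11,0],[-35,11,0],[-20,9,0]],"roll":[0,0,0,0,0,0,0,0],"hand":[0,0,0,0,0,0,0,0]}'
```

```text
time_s: 2.03
ee_pos: [423.0, 19.3, 188.3]
ee_rot: [179.9, -0.0, 90.0]
force: [0.5, 0.6, -0.1]
gripper_width: 91.1
gripper_force: 0.0
time_s: 2.7
ee_pos: [509.3, -247.6, 187.8]
ee_rot: [180.0, 0.1, 89.9]
force: [0.3, 0.2, -0.3]
gripper_width: 91.4
gripper_force: 0.0
```

```bash
python3 -m pendant '{"translation":[[-15,3,0],[-13,2,0],[0,0,20],[0,0,20],[0,0,20],[0,0,20],[0,0,0],[0,0,0]],"roll":[0,0,0,0,0,0,0,0],"hand":[0,0,0,0,0,0,0,0]}'
python3 - <<'E'
from h import *
p=env.grab_frame("top"); cv2.imwrite("pics/g.png",cv2.resize(p["frame"][140:260,330:450,::-1],None,fx=4,fy=4))
p=env.grab_frame("scene"); cv2.imwrite("pics/g2.png",cv2.resize(p["frame"][200:340,260:430,::-1],None,fx=4,fy=4))
print(env.state()["ee_pos"],env.state()["force"])
E
```

```text
time_s: 3.37
ee_pos: [513.0, -271.0, 107.5]
ee_rot: [-179.9, -0.1, 90.0]
force: [0.3, -0.1, 0.1]
gripper_width: 90.9
gripper_force: 0.0
[ 514.55355308 -271.99710168  109.42388531] [ 1.09602282 -0.3081541   0.14726819]
```

View pics/g2.png

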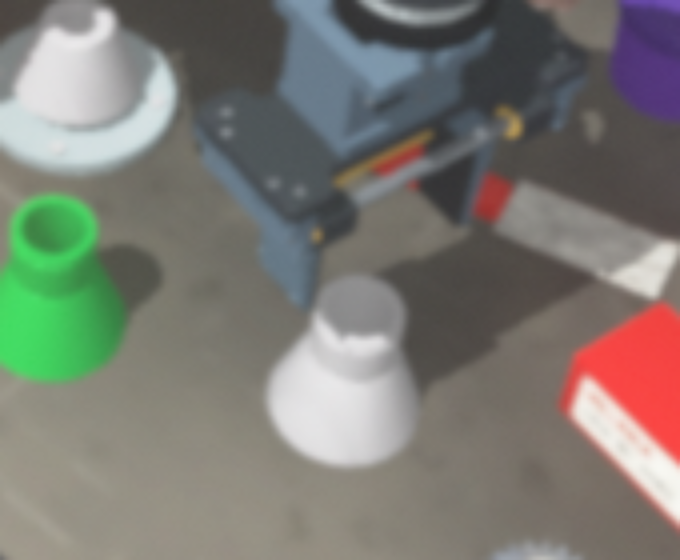

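The gripper hangs open above the wide cone (crop (360,300)), its fingers either side along x and clear of the green cone and the knife. I go down and grip.

```bash
python3 -m pendant '{"translation":[[-5,0.5,10],[0,0,10],[0,0,10],[0,0,10],[0,0,8],[0,0,6],[0,0,2],[0,0,0]],"roll":[0,0,0,0,0,0,0,0],"hand":[0,0,0,0,0,0,0,0]}'  && python3 -m pendant '{"translation":[[0,0,0],[0,0,0],[0,0,0],[0,0,0],[0,0,0],[0,0,0],[0,0,0],[0,0,0]],"roll":[0,0,0,0,0,0,0,0],"hand":[30,60,80,100,115,130,150,170]}' 20
```

```text
time_s: 4.13
ee_pos: [513.9, -276.7, 51.1]
ee_rot: [-179.9, -0.0, 90.0]
force: [0.0, -0.3, -0.2]
gripper_width: 91.1
gripper_force: 0.0
time_s: 4.8
ee_pos: [514.9, -277.0, 52.1]
ee_rot: [179.9, 0.0, 90.0]
force: [1.4, 0.0, -0.6]
gripper_width: 46.7
gripper_force: 20.0
```

```bash
python3 -m pendant '{"translation":[[0,0,0],[0,0,-4],[0,0,-10],[0,0,-18],[0,0,-24],[0,0,-24],[0,0,-15],[0,0,-5]],"roll":[0,0,0,0,0,0,0,0],"hand":[170,170,170,170,170,170,170,170]}' 30 && python3 -m pendant '{"translation":[[10,0,0],[20,0,0],[30,0,0],[35,0,0],[35,0,0],[35,0,0],[35,0,0],[20,0,0]],"roll":[0,0,0,0,0,0,0,0],"hand":[170,170,170,170,170,170,170,170]}' && python3 -m pendant '{"translation":[[20,-1,0],[15,0,0],[10,0,0],[3,0,0],[0,0,0],[0,0,0],[0,0,0],[0,0,0]],"roll":[0,0,0,0,0,0,0,0],"hand":[170,170,170,170,170,170,170,170]}'
python3 - <<'E'
from h import *
for n in ("top","scene"):
    p=env.grab_frame(n); w=pts(p).reshape(-1,3); w=w[p["z_map"].ravel()>0]; w2=w-[0,0,100]
    print(n,fit(w2,rw,np.array([513.,-9]),8,45), fit(w,rs,np.array([513.,-9]),26,66))
    q=w[np.hypot(*(w[:,:2]-[513,-9]).T)<45]; q=q[(q[:,2]>80)]; print("lowest",np.percentile(q[:,2],[0,1,3]))
    cv2.imwrite(f"pics/c_{n}.png",cv2.resize(p["frame"][120:260,210:370,::-1],None,fx=4,fy=4))
s=env.state(); print(s["ee_pos"],s["ee_rot"],s["force"],s["gripper_width"])
E
```

```text
time_s: 5.47
ee_pos: [515.3, -277.6, 155.3]
ee_rot: [179.8, 0.1, 90.0]
force: [0.4, -0.9, -2.4]
gripper_width: 46.3
gripper_force: 30.0
time_s: 6.13
ee_pos: [512.0, -52.7, 150.4]
ee_rot: [-179.8, -0.2, 90.1]
force: [-0.0, 1.1, -2.3]
gripper_width: 46.1
gripper_force: 30.0
time_s: 6.8
ee_pos: [513.2, -9.7, 151.8]
ee_rot: [-180.0, 0.0, 89.9]
force: [-0.3, -0.4, -3.5]
gripper_width: 46.2
gripper_force: 30.0
top (array([513.,  -9.]), nan, 0) (array([513.,  -9.]), nan, 0)
lowest [280.67274043 355.20458456 357.48457141]
scene (array([513.4, -10.2]), 1.36, 522) (array([514.2,  -8. ]), 1.28, 479)
lowest [ 99.21374502 104.65767377 110.4769097 ]
[513.28651432  -9.56985032 151.91968225] [1.79999358e+02 2.58766955e-03 8.99407815e+01] [-0.06922598  0.04410667 -2.52578587] 46.24263681668251
  return _methods._mean(a, axis=axis, dtype=dtype,
  ret = ret.dtype.type(ret / rcount)
```

View pics/c_scene.png

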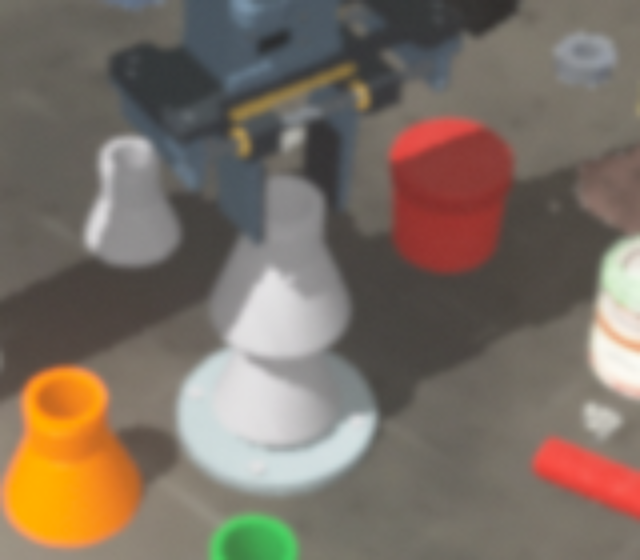

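The picture shows the wide cone held upright straight above the stand (cone (280,270), stand foot (275,410)). The two fits differ by about +0.7 mm in x and +1.5 mm in y. I correct that and descend to 16 mm above the seat.

```bash
python3 -m pendant '{"translation":[[1.5,0.6,0],[0,0,8],[0,0,12],[0,0,12],[0,0,10],[0,0,7],[0,0,3],[0,0,0]],"roll":[0,0,0,0,0,0,0,0],"hand":[170,170,170,170,170,170,170,170]}' && python3 -m pendant '{"translation":[[0,0,1],[0,0,1],[0,0,1],[0,0,1],[0,0,1],[0,0,1],[0,0,0],[0,0,0]],"roll":[0,0,0,0,0,0,0,0],"hand":[170,170,170,170,170,170,170,170]}'
```

```text
time_s: 7.57
ee_pos: [513.4, -7.4, 99.1]
ee_rot: [-179.9, -0.0, 90.0]
force: [0.3, 0.8, -2.6]
gripper_width: 46.2
gripper_force: 30.0
time_s: 8.23
ee_pos: [513.8, -7.4, 93.9]
ee_rot: [-180.0, -0.0, 90.0]
force: [0.7, -0.1, -2.6]
gripper_width: 46.1
gripper_force: 30.0
```

```bash
python3 -m pendant '{"translation":[[0,0,0.5],[0,0,0.5],[0,0,0.5],[0,0,0.5],[0,0,0.5],[0,0,0.5],[0,0,0],[0,0,0]],"roll":[0,0,0,0,0,0,0,0],"hand":[170,170,170,170,170,170,170,170]}' && python3 -m pendant '{"translation":[[0,0,0.5],[0,0,0.5],[0,0,0.5],[0,0,0.5],[0,0,0.5],[0,0,0],[0,0,0],[0,0,0]],"roll":[0,0,0,0,0,0,0,0],"hand":[170,170,170,170,170,170,170,170]}'
```

```text
time_s: 8.9
ee_pos: [513.9, -7.4, 90.9]
ee_rot: [-180.0, -0.0, 90.0]
force: [-0.3, 0.6, -3.8]
gripper_width: 46.7
gripper_force: 30.0
time_s: 9.57
ee_pos: [513.9, -7.4, 88.4]
ee_rot: [180.0, -0.0, 90.0]
force: [0.7, -0.3, -2.6]
gripper_width: 46.3
gripper_force: 30.0
```

```bash
python3 -m pendant '{"translation":[[0,0,0.5],[0,0,0.5],[0,0,0.5],[0,0,0],[0,0,0],[0,0,0],[0,0,0],[0,0,0]],"roll":[0,0,0,0,0,0,0,0],"hand":[170,170,170,170,170,170,170,170]}'
```

```text
time_s: 10.23
ee_pos: [513.8, -7.4, 86.9]
ee_rot: [-180.0, -0.0, 90.0]
force: [-0.0, -0.3, -3.6]
gripper_width: 46.4
gripper_force: 30.0
```

```bash
python3 -m pendant '{"translation":[[0,0,0.4],[0,0,0.3],[0,0,0.3],[0,0,0],[0,0,0],[0,0,0],[0,0,0],[0,0,0]],"roll":[0,0,0,0,0,0,0,0],"hand":[170,170,170,170,170,170,170,170]}'
```

```text
time_s: 10.9
ee_pos: [513.7, -7.4, 85.9]
ee_rot: [-180.0, -0.0, 90.0]
force: [-1.4, -1.1, -1.7]
gripper_width: 46.2
gripper_force: 30.0
```

```bash
python3 -m pendant '{"translation":[[0,0,0.3],[0,0,0.3],[0,0,0.2],[0,0,0],[0,0,0],[0,0,0],[0,0,0],[0,0,0]],"roll":[0,0,0,0,0,0,0,0],"hand":[170,170,170,170,170,170,170,170]}'
```

```text
time_s: 11.57
ee_pos: [513.7, -7.4, 85.2]
ee_rot: [-180.0, -0.0, 90.0]
force: [-3.0, -0.6, 2.2]
gripper_width: 46.0
gripper_force: 30.0
```

First contact: the axial force rose by about 5 N, with −3 N sideways in x, so the cone sits about 0.4 mm too far in +x. I back off slightly, shift and come down again.

```bash
python3 -m pendant '{"translation":[[0,0,-0.4],[0,-0.4,0],[-0.1,0,0],[0,0,0.2],[0,0,0.2],[0,0,0],[0,0,0],[0,0,0]],"roll":[0,0,0,0,0,0,0,0],"hand":[170,170,170,170,170,170,170,170]}'; python3 -c "
from h import *
for i in range(3):
    env.grab_frame('top'); s=env.state(); print(np.round(s['ee_pos'],2),np.round(s['force'],1))"
```

```text
time_s: 12.23
ee_pos: [513.6, -7.5, 85.2]
ee_rot: [180.0, -0.0, 90.0]
force: [-1.6, -0.1, 0.9]
gripper_width: 46.1
gripper_force: 30.0
[513.58  -7.5   85.2 ] [-1.6  0.2  0.1]
[513.58  -7.5   85.22] [-1.7 -0.3  1.1]
[513.56  -7.51  85.22] [-1.3  0.   1.9]
```

```bash
python3 -m pendant '{"translation":[[0,-0.2,0],[0,-0.2,0],[0,0,0],[0,0,0.2],[0,0,0],[0,0,0],[0,0,0],[0,0,0]],"roll":[0,0,0,0,0,0,0,0],"hand":[170,170,170,170,170,170,170,170]}'; python3 -c "
from h import *
for i in range(3):
    env.grab_frame('top'); s=env.state(); print(np.round(s['ee_pos'],2),np.round(s['force'],1))"
```

```text
time_s: 13.05
ee_pos: [513.2, -7.5, 85.0]
ee_rot: [180.0, -0.0, 90.0]
force: [-0.9, -1.7, 0.2]
gripper_width: 46.2
gripper_force: 30.0
[513.28  -7.52  84.99] [-0.5 -0.7  0.3]
[513.26  -7.53  84.97] [-0.3 -0.7  0.3]
[513.24  -7.53  84.96] [-0.6 -0.  -0.9]
```

```bash
python3 -m pendant '{"translation":[[-0.2,-0.1,0],[0,0,0],[0,0,0.2],[0,0,0.1],[0,0,0],[0,0,0],[0,0,0],[0,0,0]],"roll":[0,0,0,0,0,0,0,0],"hand":[170,170,170,170,170,170,170,170]}'; python3 -c "
from h import *
for i in range(3):
    env.grab_frame('top'); s=env.state(); print(np.round(s['ee_pos'],2),np.round(s['force'],1))"
```

```text
time_s: 13.87
ee_pos: [513.1, -7.7, 84.7]
ee_rot: [180.0, -0.0, 90.0]
force: [0.4, -1.3, 1.0]
gripper_width: 46.3
gripper_force: 30.0
[513.12  -7.72  84.75] [-0.5 -0.6  0.8]
[513.13  -7.74  84.77] [-0.  -1.   1.7]
[513.13  -7.7   84.75] [ 1.  -1.5  0.6]
```

Axial load is about 4 N (roughly the cone's own weight), with almost no side force, at 0.7 mm from nominal. I open the fingers here.

```bash
python3 -m pendant '{"translation":[[-0.15,0,0],[0,0,0],[0,0,0.1],[0,0,0],[0,0,0],[0,0,0],[0,0,0],[0,0,0]],"roll":[0,0,0,0,0,0,0,0],"hand":[170,170,170,170,170,120,118,115]}' 5; python3 -m pendant '{"translation":[[0,0,0],[0,0,0],[0,0,0],[0,0,0],[0,0,0],[0,0,0],[0,0,0],[0,0,0]],"roll":[0,0,0,0,0,0,0,0],"hand":[105,90,70,50,30,10,0,0]}'
```

```text
time_s: 14.68
ee_pos: [512.6, -7.8, 84.4]
ee_rot: [-180.0, -0.0, 90.0]
force: [-0.2, 0.1, 1.0]
gripper_width: 49.7
gripper_force: 0.0
time_s: 15.35
ee_pos: [513.0, -7.9, 84.5]
ee_rot: [180.0, -0.0, 90.0]
force: [-0.1, -0.1, 1.0]
gripper_width: 90.5
gripper_force: 0.0
```

```bash
python3 -m pendant '{"translation":[[0,0,-5],[0,0,-10],[0,0,-15],[0,0,-20],[0,0,-20],[0,0,-20],[0,0,-20],[0,0,-10]],"roll":[0,0,0,0,0,0,0,0],"hand":[0,0,0,0,0,0,0,0]}'
python3 - <<'E'
from h import *
p=env.grab_frame("scene"); w=pts(p).reshape(-1,3); w=w[p["z_map"].ravel()>0]
print(fit(w-[0,0,32],rw,np.array([513.,-9]),6,80))
q=w[np.hypot(*(w[:,:2]-[513,-9]).T)<26]; q=q[(q[:,2]>105)&(q[:,2]<125)]; print("top z",np.percentile(q[:,2],[50,90]))
w2=q[q[:,2]>113.5]; print("tilt fit (z=ax+by+c)",np.linalg.lstsq(np.c_[w2[:,:2]-[513,-9],np.ones(len(w2))],w2[:,2],rcond=None)[0].round(3),len(w2))
cv2.imwrite("pics/end.png",cv2.resize(p["frame"][120:260,210:370,::-1],None,fx=4,fy=4))
print(env.state()["ee_pos"],env.state()["force"])
E
```

```text
time_s: 16.02
ee_pos: [514.3, -7.9, 208.1]
ee_rot: [179.7, 0.0, 90.0]
force: [-0.1, 0.4, -0.3]
gripper_width: 91.3
gripper_force: 0.0
(array([513.3,  -9.5]), 1.54, 860)
top z [114.67435422 118.91891703]
tilt fit (z=ax+by+c) [6.00000e-03 9.00000e-03 1.17092e+02] 123
[515.0055448   -7.91817083 208.9250688 ] [1.03409202 0.88231861 1.33039479]
```

View pics/end.png

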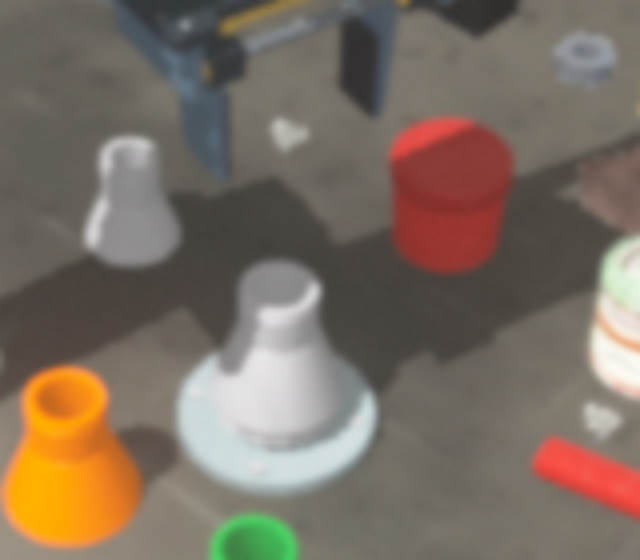

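The wide cone sits upright on the stand (crop (280,350)), its collar top at about 117 mm (116 nominal) and level. The gripper is clear and the narrow cone still stands where it was (135,200).

```bash
python3 -c "
from workcell import env
print(env.job_done())"
```

```text
the job is handed in; nothing more can be done
None
```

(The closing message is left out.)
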